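Fetch the spray can from the tilted carton and park it

ROBOT

A 6-joint arm with a two-finger parallel gripper is mounted at the origin on the work surface. World frame = base frame: x ahead of the robot, y to its left, z up, the work surface at z = 0. Lengths are in m, angles in degrees, forces in N, time in s.
With the tool pointing down it reaches from about 0.375 to 0.9 m from the base axis. Payload 3.1 kg.
Tool frame: the origin (TCP) lies between the finger pads; the fingertips stand 22 mm ahead of it and the grasp point (between the pads) lies 3 mm ahead of it; y points along the fingers, x is the direction in which the jaws open and shut, and the axes are right-handed (so a half turn about y gives the same grasp; the last joint's range is limited). The gripper opens to 87 mm and grips with 3 to 60 N. Pads are 19 mm wide; open, the fingers measure 117 mm over their backs; the gripper's body (75 mm by 190 mm) begins 51 mm behind the grasp point.
Start: joints at [55.835, 30.224, 82.088, -0, 67.689, -10.227], TCP at [0.254, 0.571, 0.245] pointing down, gripper open.
Joint ranges: [-176.69, 176.69], [-43.24, 126.21], [12.49, 139.97], [-82, 262], [0, 151.66], [-163.58, 163.58]. Speed limits (degrees/s): [159.86, 159.86, 180, 180, 180, 180].

INTERFACE

Orientations are given as a 3x3 rotation matrix whose columns are the frame's x, y, z axes.
In Python, from rig import bot, imaging, workorder gives the robot as it stands. The module is installed in compiled form; this text tells all that it offers.
- The arm moves only by the tool drive_tool, never from a script. Its argument "commands" is a list of rows, each an object of numbers: "dx", "dy", "dz": the shift along the tool's x, y, z normalised to -1 to 1, where 1 is 4 cm; "wx", "wy", "wz": the turn, a rotation vector about the tool's x, y, z normalised to -1 to 1, where 1 is pi/2 rad; "grip": the finger opening in mm, from 0 to 87. In form: [{"dx": .., "dy": .., "dz": .., "wx": .., "wy": .., "wz": .., "grip": ..}, ...]. A call has 1 to 8 rows; each row shifts and turns the commanded pose from where the row before left it, along the tool's axes as they then stand; what a row does not reach is not made up. A row lasts 1/8 s, in which the tool goes at most 62.5 mm and 10.7 degrees, less where a joint would pass 70% of its speed; a pose out of reach is approached as far as the arm can. A call with a number of a shift or a turn outside -1 to 1 is refused whole. A call with a gripper value outside its range is refused whole. The fingers move at their own pace and stop on an object; the grip force is fixed at half the most. Time passes only in rows, so rows that do not move let the fingers close. It gives the time, the measured TCP pose, the force and the opening at its end, in the units of the state.
- bot.read_state(): the state, without advancing time (a new reading comes with each control period).
- imaging.capture(name): name is "side" or "top"; returns (picture, depth): 384x512x3 uint8, red, green, blue; 384x512 float32, m along the optical axis (not along the pixel's ray), 0 where there is no reading.
- imaging.get_calibration(name): a dict with "mtx" (3x3 intrinsics, pixels), "world_to_cam" (4x4, takes a point from world to camera coordinates). Camera axes: x right, y down, z forward; pixel columns grow to the right and rows downward; lengths in m; the calibration is good to about 2 mm. A picture is of the moment at which its call begins. get_calibration takes no time and is no camera call.
- workorder.hand_in(): hands the job in, once; it reports no verdict.
The state is a dict: "time_s": time; "joint_positions": joint angles; "qvel": joint speeds; "tau": joint torques, N m; "position": TCP position; "tcp_rot": TCP orientation; "force": force on the tool from outside, world axes, zero at the start; "moment": the same for the moment, N m; "opening": opening from 0.0 (shut) to 1.0 (fully open).
Only numpy, scipy, OpenCV 4.12 (cv2) and the standard library are available. Lean on these libraries where they do the work, as an engineer would, in place of code of your own. Each camera call takes 0.05 s, during which the arm holds its last target. There are 200 camera calls.

TASK

Lift the spray can with the narrow cap out of the tilted, partitioned carton without disturbing the other containers in it, and stand it upright in the middle of the round pad on the pulled-out tray. Let go of it, then push the tray fully home into its bay with the can standing on it. Do not drop the can, and leave everything else on the bench where it is.

Things in the scene. Friction and masses are not known exactly. Their poses are not given: they have to be found in the camera images.
- spray_mid (a point): Spray can to fetch: its axis, half-way up (84 mm from either end), z towards the cap. Aluminium body 65 mm wide, 105 mm tall, shoulder to 122 mm, then a round white cap 28 mm wide up to the top at 168 mm. 0.2-0.4 kg. The only container with a narrow cap; in any cell of the row nearest the robot, leaning with the carton, cap top about level with the rim. Grasp the cap across the carton's y.
- carton: Open carton, fixed on a plywood rest, mouth tilted 25 deg towards the robot. Origin: centre of underside; z out of the mouth, y along its long side (280 mm), x along its short side (164 mm), away from the robot. Outer walls 165 mm high, all 4 mm thick; dividers 118 mm high at x=0 and y=-46, +46 mm: 2 rows of 3 cells. Containers rest on the robot-side wall of their cells; middle rear cell empty.
- broad1_mid (a point): Aluminium can with a broad white top as wide as its body, 65 mm in diameter, 148 mm tall, point half-way up on its axis. One of four neighbours, to be left in its cell.
- broad2_mid (a point): Aluminium can with a broad white top as wide as its body, 65 mm in diameter, 148 mm tall, point half-way up on its axis. One of four neighbours, to be left in its cell.
- jar1_mid (a point): Short aluminium jar with a white screw lid, 65 mm in diameter, 114 mm tall (lid 52 mm wide, 22 mm high), point half-way up on its axis. One of four neighbours, to be left in its cell.
- jar2_mid (a point): Short aluminium jar with a white screw lid, 65 mm in diameter, 114 mm tall (lid 52 mm wide, 22 mm high), point half-way up on its axis. One of four neighbours, to be left in its cell.
- tray_pad (a point): Centre of the flat round rubber pad (90 mm wide) on the steel pull-out tray (155 x 140 mm), at the tray's top, 15 mm above the bench; moves with the tray. x points along the slide into the bay, z up. The bay is an open-topped grey sheet-metal box, back and side walls 60 mm high, 166 mm wide, 150 mm long, fixed.
- tray_tab (a point): Centre of the robot-side face of the upright push tab at the tray's front edge: 70 mm wide, 8 mm thick, from 15 to 80 mm above the bench; this point is 47.5 mm above the bench, 89 mm in front of the pad's centre, moves with the tray. Axes as the pad's.
- tray (a joint): Slide of the tray: 0 m fully home against its stop, up to 0.13 m pulled out towards the robot. It runs stiffly, resists with about 2 N and stays where it is left.
- spool: Metal solder spool standing on the bench, 60 mm in diameter, 50 mm high, origin at its underside. Leave alone.
- driver: Screwdriver lying on the bench, origin near its middle. Leave alone.
- pliers: Pliers with blue handles lying on the bench, 130 mm long, 10 mm high, origin near the middle. Leave alone.
- meter: Yellow hand-held multimeter lying flat, 160 by 78 by 35 mm, origin at its underside. Leave alone.
Things that resemble listed ones, but are neither listed nor needed, are in the scene too. What is shaped like the part that bears tray_pad but green is not meant.

How it is judged:
By the outcome, as a careful person would: the job done as asked, in the order asked, and still so for the second after the job is handed in, with the robot touching nothing.
It also fails if it takes over 61 s, if anything falls off the work surface, if the arm or the gripper's body presses on something with over 40 N, if the wrist force passes 120 N, or if a joint passes its speed limit or range.

## Working session

There is one attempt and no reset: what is moved stays moved. The work goes in short steps, Python scripts to look and compute and a tool call to move; the robot and the scene stay as the last step left them, time stands still between calls to the robot, and variables do not carry over. Pictures are saved under pics/ and viewed, on a budget of 10 in all, crops included, one or two more only if the job needs it, and the job is handed in when it is done.

Besides the shell and the picture viewer there is one more tool, called after "Call:" as name(argument=value, ...), one argument or row to a line, values as JSON. drive_tool: Moves the arm, as the interface text tells. Its arguments: {"type":"object","properties":{"commands":{"type":"array"}},"required":["commands"]}

```bash
mkdir -p pics
cat > h.py <<'E'
import numpy as np, cv2
from rig import bot, imaging, workorder
def cal(n):
    c=imaging.get_calibration(n); return np.array(c["mtx"]),np.array(c["world_to_cam"])
def cloud(n,d):
    K,T=cal(n); v,u=np.mgrid[:d.shape[0],:d.shape[1]]
    p=np.stack([(u-K[0,2])/K[0,0]*d,(v-K[1,2])/K[1,1]*d,d],-1)
    Ti=np.linalg.inv(T); P=p@Ti[:3,:3].T+Ti[:3,3]; P[d<=0]=np.nan; return P
def proj(n,X):
    K,T=cal(n); p=T[:3,:3]@np.asarray(X)+T[:3,3]; q=K@p; return q[:2]/q[2]
def snap(tag):
    for n in("side","top"):
        im,d=imaging.capture(n); np.savez(f"{tag}_{n}.npz",im=im,d=d); cv2.imwrite(f"pics/{tag}_{n}.png",im[...,::-1])
E
python3 - <<'E'
from h import *
snap("a")
a=cv2.imread("pics/a_side.png");b=cv2.imread("pics/a_top.png")
cv2.imwrite("pics/a_both.png",cv2.resize(np.vstack([a,b]),(800,1200))[:600]) 
for n in("side","top"):
    cv2.imwrite(f"pics/a_{n}L.png",cv2.resize(cv2.imread(f"pics/a_{n}.png"),(800,600),interpolation=cv2.INTER_CUBIC))
    K,T=cal(n); print(n,K.round(1).tolist(),np.linalg.inv(T).round(3).tolist())
print(bot.read_state())
E
```

```text
side [[488.9, 0.0, 256.9], [0.0, 488.9, 199.2], [0.0, 0.0, 1.0]] [[0.976, -0.168, 0.137, 0.36], [-0.217, -0.755, 0.619, -0.853], [-0.0, -0.634, -0.773, 1.151], [0.0, 0.0, 0.0, 1.0]]
top [[409.9, 0.0, 256.1], [0.0, 409.9, 186.7], [0.0, 0.0, 1.0]] [[0.06, -0.976, 0.209, 0.306], [-0.998, -0.059, 0.011, -0.008], [0.001, -0.209, -0.978, 1.202], [0.0, 0.0, 0.0, 1.0]]
{'time_s': 0.1, 'joint_positions': array([ 5.58335035e+01,  3.02735410e+01,  8.21489868e+01, -2.45322789e-03,
        6.76892418e+01, -1.02280022e+01]), 'qvel': array([ 0.07706091, -0.1282077 , -0.28272005,  0.05570369, -0.02972542,
        0.02355388]), 'tau': array([ 9.34069112e-05, -4.40982842e+01, -1.77150321e+01,  6.35104277e-02,
        5.33451838e-02, -3.18993114e-05]), 'position': array([0.2532357 , 0.57072382, 0.24367082]), 'tcp_rot': array([[ 4.05739823e-01, -1.06276345e-03, -9.13988001e-01],
       [ 9.13986588e-01, -1.63631108e-03,  4.05741098e-01],
       [-1.92677550e-03, -9.99998097e-01,  3.07434976e-04]]), 'force': array([-0.45380672, -0.35606941,  0.29930811]), 'moment': array([-0.02711456,  0.00276217,  0.03840575]), 'opening': 0.9991507694911004}
```

View pics/a_sideL.png

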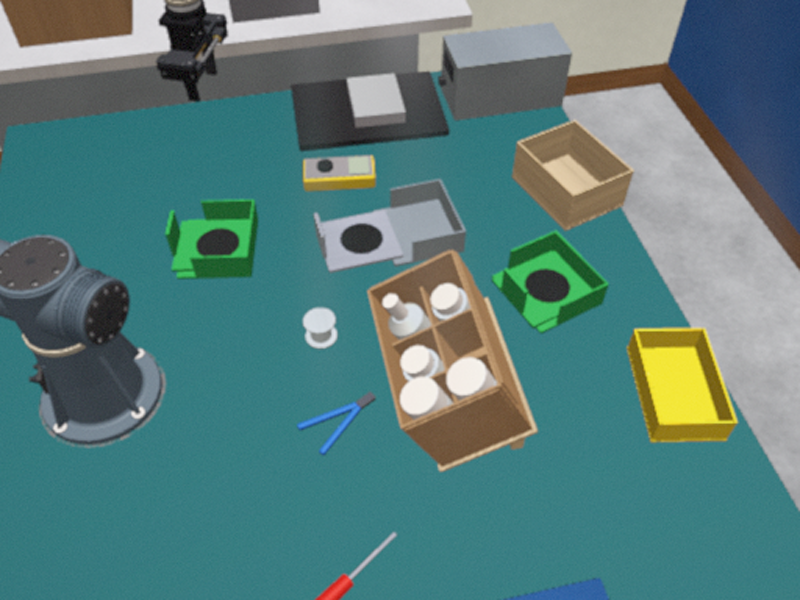

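View pics/a_topL.png

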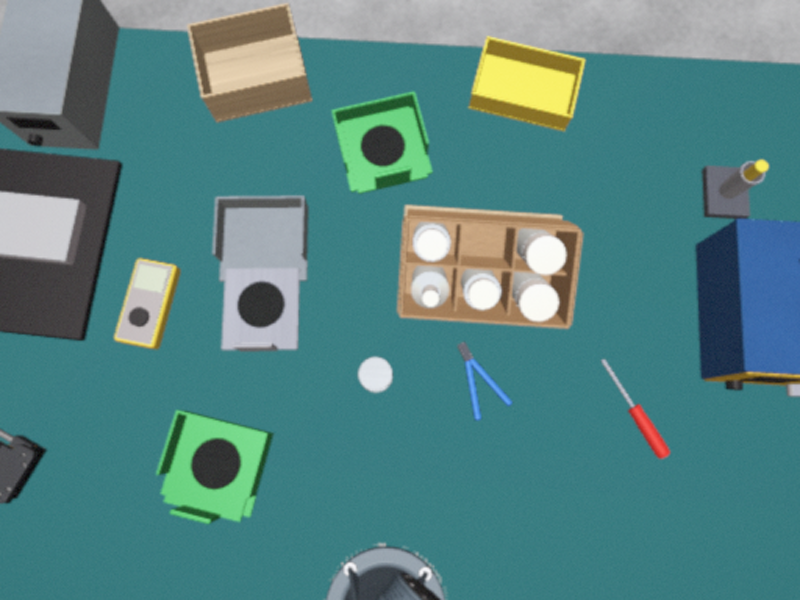

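The side view shows the carton at about (455,360) and the narrow-capped can in its robot-side row, far-left cell, with its cap at (392,302). In the top view the cap is at (430,296). The grey tray is at (362,238) side and (260,304) top, with its tab towards the robot. The two green trays are decoys. Next I'll measure and take a confirming crop.

Run:
```python
from h import *
D={n:np.load(f"a_{n}.npz") for n in("side","top")}
P={n:cloud(n,D[n]["d"]) for n in D}
# pad: dark pixels in grey tray region
for n,(u,v) in {"top":(166,194),"side":(231,152)}.items():
    im=D[n]["im"]; m=(im.max(2)<60).astype(np.uint8)
    _,l,st,c=cv2.connectedComponentsWithStats(m); k=l[v,u]; print(n,"pad",k,st[k],c[k],np.nanmedian(P[n][l==k],0).round(4))
    K,T=cal(n); Ti=np.linalg.inv(T); r=Ti[:3,:3]@np.linalg.inv(K)@np.r_[c[k],1]; print(" ray@15mm",(Ti[:3,3]+r*((.015-Ti[2,3])/r[2])).round(4))
p=P["top"]
# tray tab and tray: points
reg=p[140:235,135:200].reshape(-1,3); im=D["top"]["im"][140:235,135:200].reshape(-1,3)
tab=reg[(reg[:,2]>.03)&(reg[:,2]<.1)&(reg[:,0]<.42)]; print("tab",len(tab),tab.mean(0),np.nanmin(tab,0),np.nanmax(tab,0))
q=reg[(reg[:,2]>.05)]; print("walls",np.nanmin(q,0),np.nanmax(q,0))
ps=P["side"]; reg=ps[125:180,195:215].reshape(-1,3); tab=reg[(reg[:,2]>.03)]; print("tab side",len(tab),np.nanmean(tab,0),np.nanmin(tab,0),np.nanmax(tab,0))
# tray hull -> rect from gray steel pixels at z~15mm in both
for n in P:
    im=D[n]["im"].astype(int); q=P[n]; m=(abs(q[...,2]-.015)<.006)&((im.max(2)-im.min(2))<35)&(im.min(2)>110)&(q[...,1]>.1)&(q[...,1]<.35)&(q[...,0]>.3)&(q[...,0]<.7)
    print(n,m.sum(),cv2.minAreaRect(q[m][:,:2].astype(np.float32)*1000))
# cap: white points high near cap
for n,(u,v) in {"top":(275,189),"side":(250,192)}.items():
    print(n,"cap px",[p_.round(3).tolist() for p_ in P[n][v-4:v+5:2,u]], [p_.round(3).tolist() for p_ in P[n][v,u-8:u+9:4]])
c=D["top"]["im"][125:215,250:378]; s=D["side"]["im"][155:305,230:350]
a=cv2.resize(c,(640,450),interpolation=2)
b=cv2.resize(s,(360,450),interpolation=2)
o=cv2.resize(np.hstack([a,b]),(800,360)); cv2.imwrite("pics/crop.png",o[...,::-1])
```

```text
top pad 67 [153 181  28  27 578] [166.51211073 194.42906574] [0.5206 0.2684 0.0163]
 ray@15mm [0.5207 0.268  0.015 ]
side pad 34 [219 144  25  17 329] [231.08510638 152.14589666] [0.523  0.2695 0.0153]
 ray@15mm [0.5231 0.2696 0.015 ]<stdin>:12: RuntimeWarning: Mean of empty slice.
  ret = um.true_divide(
Traceback (most recent call last):
ValueError: zero-size array to reduction operation fmin which has no identity
```

Run:
```python
from h import *
D={n:np.load(f"a_{n}.npz") for n in("side","top")}
P={n:cloud(n,D[n]["d"]) for n in D}
for n in P:
    q=P[n]; t=q[(q[...,2]>.03)&(q[...,2]<.09)&(abs(q[...,1]-.269)<.06)&(q[...,0]<.5)&(q[...,0]>.4)]
    if len(t): print(n,"tab",len(t),np.median(t,0),t.min(0),t.max(0),np.polyfit(t[:,1],t[:,0],1))
    w=q[(abs(q[...,2]-.055)<.012)&(abs(q[...,1]-.269)<.14)&(q[...,0]>.51)&(q[...,0]<.75)]; print(" walls",len(w),cv2.minAreaRect(w[:,:2].astype(np.float32)*1000))
    im=D[n]["im"].astype(int); m=(abs(q[...,2]-.015)<.006)&((im.max(2)-im.min(2))<40)&(im.min(2)>110)&(abs(q[...,1]-.269)<.1)&(q[...,0]>.3)&(q[...,0]<.6)
    print(n,m.sum(),cv2.minAreaRect(q[m][:,:2].astype(np.float32)*1000))
for n,(u,v) in {"top":(275,189),"side":(250,192)}.items():
    print(n,"cap px",[p_.round(3).tolist() for p_ in P[n][v-4:v+5:2,u]], [p_.round(3).tolist() for p_ in P[n][v,u-8:u+9:4]])
# carton rim: brown points highest
for n in P:
    q=P[n]; im=D[n]["im"]; hsv=cv2.cvtColor(im,cv2.COLOR_RGB2HSV)
    m=(hsv[...,0]>5)&(hsv[...,0]<22)&(hsv[...,1]>60)&(q[...,2]>.10)&(q[...,0]>.4)&(q[...,0]<.85)&(abs(q[...,1])<.35)
    t=q[m]; print(n,"carton",len(t),t.min(0).round(3),t.max(0).round(3))
c=D["top"]["im"][125:215,250:378]; s=D["side"]["im"][155:305,230:350]
a=cv2.resize(c,(640,450),interpolation=2)
b=cv2.resize(s,(360,450),interpolation=2)
o=cv2.resize(np.hstack([a,b]),(800,360)); cv2.imwrite("pics/crop.png",o[...,::-1])
```

```text
side tab 97 [0.43560314 0.24617579 0.07126742] [0.43024232 0.22277811 0.0303614 ] [0.44245618 0.3011221  0.08340413] [-0.08839602  0.45800385]
 walls 415 ((663.6171264648438, 278.59197998046875), (113.82968139648438, 177.74302673339844), 4.6572065353393555)
side 1009 ((519.7487182617188, 269.1881408691406), (160.10549926757812, 157.79847717285156), 0.1824944168329239)
top tab 131 [0.43494933 0.25806623 0.07793959] [0.43032501 0.22512779 0.03753864] [0.44168365 0.29400022 0.08442601] [-0.06685315  0.45266277]
 walls 378 ((664.493896484375, 276.5202331542969), (114.35724639892578, 167.44525146484375), 3.754955768585205)
top 1684 ((516.1690673828125, 269.53436279296875), (165.7373809814453, 162.173095703125), 1.0741691589355469)
top cap px [[0.531, -0.044, 0.183], [0.526, -0.044, 0.182], [0.522, -0.045, 0.178], [0.517, -0.045, 0.174], [0.512, -0.045, 0.175]] [[0.532, -0.025, 0.123], [0.52, -0.034, 0.182], [0.522, -0.045, 0.178], [0.522, -0.055, 0.182], [0.534, -0.068, 0.129]]
side cap px [[0.523, -0.034, 0.18], [0.522, -0.042, 0.181], [0.52, -0.049, 0.182], [0.519, -0.054, 0.179], [0.518, -0.058, 0.177]] [[0.508, 0.001, 0.127], [0.512, -0.039, 0.172], [0.52, -0.049, 0.182], [0.531, -0.05, 0.18], [0.553, 0.001, 0.116]]
side carton 4859 [ 0.487 -0.284  0.1  ] [0.694 0.011 0.228]
top carton 2933 [ 0.486 -0.282  0.1  ] [0.694 0.007 0.229]
```

View pics/crop.png

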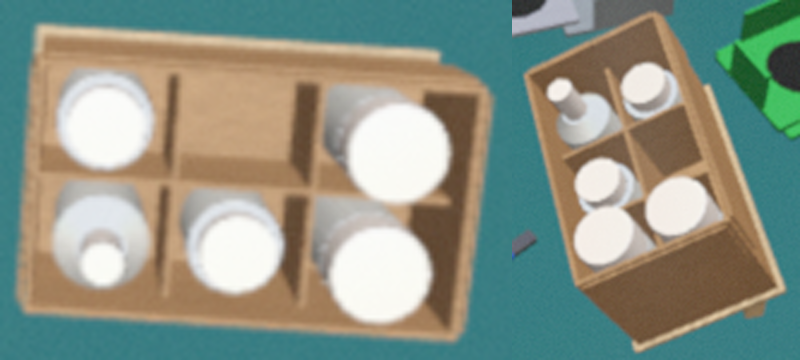

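Confirmed. In the crop the robot-side row holds a narrow cap (100,262), a jar (235,245) and a broad can (378,272). Only the left one has the narrow cap, so it is the target. Next I'll get the carton yaw and cap axis.

```bash
cat >> h.py <<'E'
from scipy.spatial.transform import Rotation as Ro
def Rc(yaw): return (Ro.from_euler('z',yaw,degrees=True)*Ro.from_euler('y',-25,degrees=True)).as_matrix()
def tool(yaw,tilt): # x_t=y dir rotated by yaw; tilt: fingers forward
    return (Ro.from_euler('z',yaw,degrees=True)*Ro.from_euler('y',-tilt,degrees=True)).as_matrix()@np.array([[0,0,-1],[1,0,0],[0,-1,0.]])
def plan(pos,R):
    s=bot.read_state(); R0=s["tcp_rot"]
    w=Ro.from_matrix(R0.T@R).as_rotvec()/(np.pi/2)
    d=np.asarray(pos)-s["position"]
    print("t",s["time_s"],"pos",s["position"].round(4),"F",s["force"].round(1),"open",round(s["opening"]*87,1))
    print("rot units",w.round(3),"shift after rot, units(4cm)",(R.T@d/.04).round(3),"world mm",(d*1000).round(1))
E
python3 - <<'E'
from h import *
D={n:np.load(f"a_{n}.npz") for n in("side","top")}
P={n:cloud(n,D[n]["d"]) for n in D}
for n in P:
    q=P[n]; im=D[n]["im"]; hsv=cv2.cvtColor(im,cv2.COLOR_RGB2HSV)
    br=(hsv[...,0]>5)&(hsv[...,0]<22)&(hsv[...,1]>60)
    R=Rc(0); h=q@R[:,2]  # height along carton z
    m=br&(q[...,2]>.1)&(q[...,0]>.45)&(q[...,0]<.75)&(abs(q[...,1]+.137)<.17)
    top=np.nanpercentile(h[m],97); print(n,"rim h",top)
    rim=q[m&(abs(h-top)<.008)]@R
    print(" rim rect(carton xy)",cv2.minAreaRect(rim[:,:2].astype(np.float32)*1000))
    # front rim & rear rim line fit
    lo=rim[rim[:,0]<np.percentile(rim[:,0],2)+.012]; hi=rim[rim[:,0]>np.percentile(rim[:,0],98)-.012]
    print(" yaw fits",[np.degrees(np.arctan(-np.polyfit(a[:,1],a[:,0],1)[0])).round(2) for a in(lo,hi)])
    # cap
    w=(hsv[...,1]<45)&(hsv[...,2]>150)&(abs(q[...,0]-.521)<.03)&(abs(q[...,1]+.045)<.03)&(q[...,2]>.140)
    c=q[w]@R; t=np.percentile(c[:,2],90); tp=c[c[:,2]>t-.005]
    print(" cap top h",t,"centroid carton",tp.mean(0),"rect",cv2.minAreaRect(tp[:,:2].astype(np.float32)*1000),"world",R@tp.mean(0),len(tp))
E
```

```text
side rim h -0.06448884583952211
 rim rect(carton xy) ((590.9713745117188, -136.4202880859375), (293.9971923828125, 168.96102905273438), 89.43617248535156)
 yaw fits [np.float64(-0.22), np.float64(-0.44)]
 cap top h -0.057521076129169804 centroid carton [ 0.54506793 -0.04666285 -0.05910064] rect ((544.1041870117188, -45.05788040161133), (24.192607879638672, 32.54398727416992), 20.97759246826172) world [ 0.51897632 -0.04666285  0.17679229] 71
top rim h -0.06284255813827613
 rim rect(carton xy) ((591.7388916015625, -137.83389282226562), (288.1621398925781, 169.3182373046875), 89.64653778076172)
 yaw fits [np.float64(-0.29), np.float64(-0.25)]
 cap top h -0.05649599019546734 centroid carton [ 0.54533    -0.04629761 -0.05825991] rect ((544.40087890625, -46.32413101196289), (25.644559860229492, 25.795162200927734), 50.48753356933594) world [ 0.51885853 -0.04629761  0.17766501] 90
```

Run:
```python
from h import *
plan(bot.read_state()["position"],tool(0,0))
plan(Rc(0)@[.5455,-.0463,.05],tool(0,25))
```

```text
t 0.1 pos [0.2532 0.5707 0.2437] F [-0.5 -0.4  0.3] open 86.9
rot units [-0.    -0.266 -0.001] shift after rot, units(4cm) [0. 0. 0.] world mm [0. 0. 0.]
t 0.1 pos [0.2532 0.5707 0.2437] F [-0.5 -0.4  0.3] open 86.9
rot units [-0.274 -0.261 -0.059] shift after rot, units(4cm) [-15.426   1.595  -5.325] world mm [ 220.  -617.    32.2]
```

Call:
drive_tool(
  commands=[
    {"dy": -0.25,"wy": -0.0665,"grip": 52},
    {"dy": -0.25,"wy": -0.0665,"grip": 52},
    {"dy": -0.25,"wy": -0.0665,"grip": 52},
    {"dy": -0.25,"wy": -0.0665,"grip": 52},
    {"dx": -0.8,"dz": -0.3,"grip": 52},
    {"dx": -0.8,"dz": -0.3,"grip": 52},
    {"dx": -0.8,"dz": -0.3,"grip": 52},
    {"dx": -0.8,"dz": -0.3,"grip": 52},
  ],
)

```text
schema error: expected keys dx, dy, dz, wx, wy, wz, grip
```

Call:
drive_tool(
  commands=[
    {"dx": -0.8,"dz": -0.3,"grip": 52},
    {"dx": -0.8,"dz": -0.3,"grip": 52},
    {"dx": -0.8,"dz": -0.3,"grip": 52},
    {"dx": -0.8,"dz": -0.3,"grip": 52},
    {"dx": -0.8,"dz": -0.3,"grip": 52},
    {"dx": -0.8,"dz": -0.3,"grip": 52},
    {"dx": -0.8,"dz": -0.3,"grip": 52},
    {"dx": -0.8,"dz": -0.3,"grip": 52},
  ],
)

```text
schema error: expected keys dx, dy, dz, wx, wy, wz, grip
```

Call:
drive_tool(
  commands=[
    {"wx": -0.07,"dx": -0.7,"grip": 52},
    {"wx": -0.07,"dx": -0.7,"grip": 52},
    {"wx": -0.07,"dx": -0.7,"grip": 52},
    {"wx": -0.07,"dx": -0.7,"grip": 52},
    {"grip": 52},
    {"grip": 52},
  ],
)

```text
schema error: expected keys dx, dy, dz, wx, wy, wz, grip
```

Run:
```python
from h import *
plan(Rc(0)@[.5455,-.0463,.05],tool(0,25))
```

```text
t 0.1 pos [0.2532 0.5707 0.2437] F [-0.5 -0.4  0.3] open 86.9
rot units [-0.274 -0.261 -0.059] shift after rot, units(4cm) [-15.426   1.595  -5.325] world mm [ 220.  -617.    32.2]
```

All keys are required.

Call:
drive_tool(
  commands=[
    {"dx": 0,"dy": -0.25,"dz": 0,"wx": 0,"wy": -0.0665,"wz": 0,"grip": 52},
    {"dx": 0,"dy": -0.25,"dz": 0,"wx": 0,"wy": -0.0665,"wz": 0,"grip": 52},
    {"dx": 0,"dy": -0.25,"dz": 0,"wx": 0,"wy": -0.0665,"wz": 0,"grip": 52},
    {"dx": 0,"dy": -0.25,"dz": 0,"wx": 0,"wy": -0.0665,"wz": 0,"grip": 52},
    {"dx": -0.8,"dy": 0,"dz": -0.3,"wx": 0,"wy": 0,"wz": 0,"grip": 52},
    {"dx": -0.8,"dy": 0,"dz": -0.3,"wx": 0,"wy": 0,"wz": 0,"grip": 52},
    {"dx": -0.8,"dy": 0,"dz": -0.3,"wx": 0,"wy": 0,"wz": 0,"grip": 52},
    {"dx": -0.8,"dy": 0,"dz": -0.3,"wx": 0,"wy": 0,"wz": 0,"grip": 52},
  ],
)

```text
time_s: 1.1
position: [0.3016, 0.442, 0.2841]
tcp_rot: [[-0.0, -0.001, -1.0], [1.0, -0.001, -0.0], [-0.001, -1.0, 0.001]]
force: [-0.5, 0.2, 0.4]
opening: 0.6
```

Call:
drive_tool(
  commands=[
    {"dx": -0.8,"dy": 0,"dz": -0.3,"wx": 0,"wy": 0,"wz": 0,"grip": 52},
    {"dx": -0.8,"dy": 0,"dz": -0.3,"wx": 0,"wy": 0,"wz": 0,"grip": 52},
    {"dx": -0.8,"dy": 0,"dz": -0.3,"wx": 0,"wy": 0,"wz": 0,"grip": 52},
    {"dx": -0.8,"dy": 0,"dz": -0.3,"wx": 0,"wy": 0,"wz": 0,"grip": 52},
    {"dx": -0.8,"dy": 0,"dz": -0.3,"wx": 0,"wy": 0,"wz": 0,"grip": 52},
    {"dx": -0.8,"dy": 0,"dz": -0.3,"wx": 0,"wy": 0,"wz": 0,"grip": 52},
    {"dx": -0.8,"dy": 0,"dz": -0.3,"wx": 0,"wy": 0,"wz": 0,"grip": 52},
    {"dx": -0.8,"dy": 0,"dz": -0.3,"wx": 0,"wy": 0,"wz": 0,"grip": 52},
  ],
)

```text
time_s: 2.1
position: [0.3976, 0.1861, 0.2843]
tcp_rot: [[-0.0, -0.001, -1.0], [1.0, -0.0, -0.0], [-0.0, -1.0, 0.001]]
force: [0.9, 0.8, -0.1]
opening: 0.595
```

Call:
drive_tool(
  commands=[
    {"dx": -0.7,"dy": 0,"dz": 0,"wx": -0.07,"wy": 0,"wz": 0,"grip": 52},
    {"dx": -0.7,"dy": 0,"dz": 0,"wx": -0.07,"wy": 0,"wz": 0,"grip": 52},
    {"dx": -0.7,"dy": 0,"dz": 0,"wx": -0.07,"wy": 0,"wz": 0,"grip": 52},
    {"dx": -0.7,"dy": 0,"dz": 0,"wx": -0.07,"wy": 0,"wz": 0,"grip": 52},
    {"dx": 0,"dy": 0,"dz": 0,"wx": 0,"wy": 0,"wz": 0,"grip": 52},
    {"dx": 0,"dy": 0,"dz": 0,"wx": 0,"wy": 0,"wz": 0,"grip": 52},
  ],
)

```text
time_s: 2.85
position: [0.3981, 0.0752, 0.2849]
tcp_rot: [[0.001, 0.426, -0.905], [1.0, -0.0, 0.001], [0.0, -0.905, -0.426]]
force: [0.4, -0.2, 0.2]
opening: 0.598
```

Run:
```python
from h import *
plan(Rc(0)@[.5455,-.0463,.05],tool(0,25))
```

```text
t 2.85 pos [0.3981 0.0752 0.2849] F [ 0.4 -0.2  0.2] open 52.0
rot units [ 0.002 -0.    -0.   ] shift after rot, units(4cm) [-3.039  0.999 -1.606] world mm [  75.1 -121.5   -9.1]
```

Call:
drive_tool(
  commands=[
    {"dx": -0.76,"dy": 0,"dz": -0.4,"wx": 0,"wy": 0,"wz": 0,"grip": 52},
    {"dx": -0.76,"dy": 0,"dz": -0.4,"wx": 0,"wy": 0,"wz": 0,"grip": 52},
    {"dx": -0.76,"dy": 0,"dz": -0.4,"wx": 0,"wy": 0,"wz": 0,"grip": 52},
    {"dx": -0.76,"dy": 0,"dz": -0.4,"wx": 0,"wy": 0,"wz": 0,"grip": 52},
    {"dx": 0,"dy": 0.7,"dz": 0,"wx": 0,"wy": 0,"wz": 0,"grip": 52},
    {"dx": 0,"dy": 0.7,"dz": 0,"wx": 0,"wy": 0,"wz": 0,"grip": 52},
    {"dx": 0,"dy": 0.7,"dz": 0,"wx": 0,"wy": 0,"wz": 0,"grip": 52},
    {"dx": 0,"dy": 0,"dz": 0,"wx": 0,"wy": 0,"wz": 0,"grip": 52},
  ],
)

```text
time_s: 3.85
position: [0.492, -0.0453, 0.2342]
tcp_rot: [[-0.002, 0.423, -0.906], [1.0, 0.003, -0.001], [0.002, -0.906, -0.423]]
force: [0.1, 0.5, -0.3]
opening: 0.6
```

Run:
```python
from h import *
plan(Rc(0)@[.5455,-.0463,-.071],tool(0,25))
snap("b")
s=cv2.imread("pics/b_side.png")[120:290,190:390]; t=cv2.imread("pics/b_top.png")[110:220,230:380]
cv2.imwrite("pics/b.png",np.hstack([cv2.resize(s,(420,357),interpolation=2),cv2.resize(t,(380,357),interpolation=2)]))
```

```text
t 3.85 pos [ 0.492  -0.0453  0.2342] F [ 0.1  0.5 -0.3] open 52.2
rot units [-0.     0.001  0.002] shift after rot, units(4cm) [-0.024  1.883 -0.016] world mm [ 32.4  -1.  -68. ]
```

View pics/b.png

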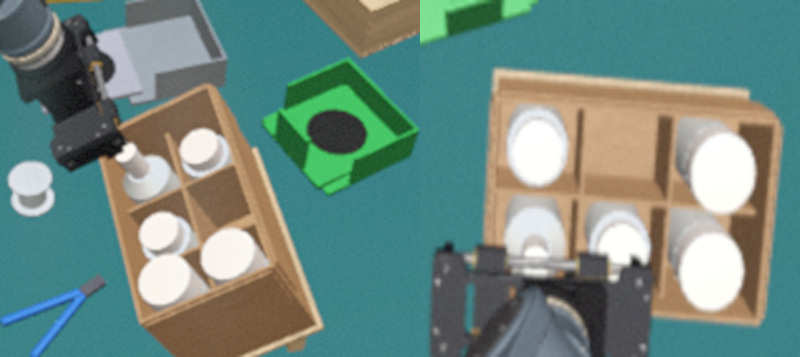

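The fingers straddle the cap's line in both views (cap at (130,155) in the left crop, fingers centred over it on the right), so I'll descend along the axis and grip.

Call:
drive_tool(
  commands=[
    {"dx": 0,"dy": 0.47,"dz": 0,"wx": 0,"wy": 0,"wz": 0,"grip": 52},
    {"dx": 0,"dy": 0.47,"dz": 0,"wx": 0,"wy": 0,"wz": 0,"grip": 52},
    {"dx": -0.02,"dy": 0.47,"dz": 0,"wx": 0,"wy": 0,"wz": 0,"grip": 52},
    {"dx": 0,"dy": 0.47,"dz": 0,"wx": 0,"wy": 0,"wz": 0,"grip": 52},
    {"dx": 0,"dy": 0,"dz": 0,"wx": 0,"wy": 0,"wz": 0,"grip": 52},
  ],
)

```text
time_s: 4.58
position: [0.5239, -0.047, 0.1682]
tcp_rot: [[-0.001, 0.426, -0.905], [1.0, 0.0, -0.0], [0.0, -0.905, -0.426]]
force: [0.7, 0.2, 0.2]
opening: 0.595
```

Call:
drive_tool(
  commands=[
    {"dx": 0,"dy": 0,"dz": 0,"wx": 0,"wy": 0,"wz": 0,"grip": 36},
    {"dx": 0,"dy": 0,"dz": 0,"wx": 0,"wy": 0,"wz": 0,"grip": 30},
    {"dx": 0,"dy": 0,"dz": 0,"wx": 0,"wy": 0,"wz": 0,"grip": 0},
    {"dx": 0,"dy": 0,"dz": 0,"wx": 0,"wy": 0,"wz": 0,"grip": 0},
    {"dx": 0,"dy": 0,"dz": 0,"wx": 0,"wy": 0,"wz": 0,"grip": 0},
    {"dx": 0,"dy": 0,"dz": 0,"wx": 0,"wy": 0,"wz": 0,"grip": 0},
  ],
)

```text
time_s: 5.32
position: [0.5232, -0.0468, 0.1683]
tcp_rot: [[-0.0, 0.426, -0.905], [1.0, 0.0, -0.0], [0.0, -0.905, -0.426]]
force: [-2.1, 1.8, 6.4]
opening: 0.312
```

Run:
```python
from h import *
plan(Rc(0)@[.5455,-.0463,-.071],tool(0,25))
```

```text
t 5.325 pos [ 0.5232 -0.0468  0.1683] F [-2.1  1.8  6.4] open 27.1
rot units [0.003 0.    0.   ] shift after rot, units(4cm) [ 0.013  0.061 -0.004] world mm [ 1.2  0.5 -2.2]
```

Call:
drive_tool(
  commands=[
    {"dx": 0,"dy": -0.15,"dz": -0.02,"wx": 0,"wy": 0,"wz": 0,"grip": 0},
    {"dx": 0,"dy": -0.25,"dz": -0.03,"wx": 0,"wy": 0,"wz": 0,"grip": 0},
    {"dx": 0,"dy": -0.4,"dz": 0,"wx": 0,"wy": 0,"wz": 0,"grip": 0},
    {"dx": 0,"dy": -0.4,"dz": 0,"wx": 0,"wy": 0,"wz": 0,"grip": 0},
    {"dx": 0,"dy": 0,"dz": 0,"wx": 0,"wy": 0,"wz": 0,"grip": 0},
  ],
)

```text
time_s: 5.95
position: [0.504, -0.0471, 0.2124]
tcp_rot: [[-0.0, 0.426, -0.905], [1.0, -0.0, -0.0], [-0.0, -0.905, -0.426]]
force: [0.3, -0.6, -3.0]
opening: 0.311
```

Call:
drive_tool(
  commands=[
    {"dx": 0,"dy": -0.4,"dz": 0,"wx": 0,"wy": 0,"wz": 0,"grip": 0},
    {"dx": 0,"dy": -0.45,"dz": 0,"wx": 0,"wy": 0,"wz": 0,"grip": 0},
    {"dx": 0,"dy": -0.5,"dz": 0,"wx": 0,"wy": 0,"wz": 0,"grip": 0},
    {"dx": 0,"dy": -0.5,"dz": 0,"wx": 0,"wy": 0,"wz": 0,"grip": 0},
    {"dx": 0,"dy": -0.5,"dz": 0,"wx": 0,"wy": 0,"wz": 0,"grip": 0},
    {"dx": 0,"dy": -0.5,"dz": 0,"wx": 0,"wy": 0,"wz": 0,"grip": 0},
    {"dx": 0,"dy": -0.5,"dz": 0,"wx": 0,"wy": 0,"wz": 0,"grip": 0},
    {"dx": 0,"dy": -0.35,"dz": 0,"wx": 0,"wy": 0,"wz": 0,"grip": 0},
  ],
)

```text
time_s: 6.95
position: [0.4404, -0.0468, 0.3452]
tcp_rot: [[-0.0, 0.423, -0.906], [1.0, 0.001, 0.0], [0.001, -0.906, -0.423]]
force: [-0.8, -0.5, -3.1]
opening: 0.313
```

Run:
```python
from h import *
plan([.522,.2695,.40],tool(4,0))
snap("c")
s=cv2.imread("pics/c_side.png"); t=cv2.imread("pics/c_top.png")
cv2.imwrite("pics/c.png",cv2.resize(np.hstack([s[60:320,120:400],t[80:340,120:400]]),(800,371),interpolation=2))
```

```text
t 6.95 pos [ 0.4404 -0.0468  0.3452] F [-0.8 -0.5 -3.1] open 27.3
rot units [ 0.278 -0.044 -0.009] shift after rot, units(4cm) [ 7.745 -1.369 -2.586] world mm [ 81.6 316.3  54.8]
```

View pics/c.png

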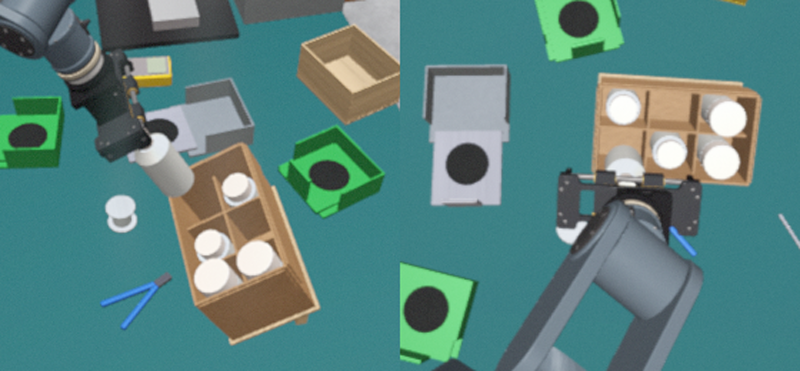

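The can is held (about 3 N), its base clear of the rim at (180,190), and the neighbours are in place. I'll lift a little more, turn it upright and carry it to the pad.

Call:
drive_tool(
  commands=[
    {"dx": 0,"dy": -0.5,"dz": 0,"wx": 0,"wy": 0,"wz": 0,"grip": 0},
    {"dx": 0,"dy": -0.5,"dz": 0,"wx": 0,"wy": 0,"wz": 0,"grip": 0},
    {"dx": 0,"dy": 0,"dz": 0,"wx": 0.055,"wy": 0,"wz": 0,"grip": 0},
    {"dx": 0,"dy": 0,"dz": 0,"wx": 0.055,"wy": 0,"wz": 0,"grip": 0},
    {"dx": 0,"dy": 0,"dz": 0,"wx": 0.055,"wy": 0,"wz": 0,"grip": 0},
    {"dx": 0,"dy": 0,"dz": 0,"wx": 0.055,"wy": 0,"wz": 0,"grip": 0},
    {"dx": 0,"dy": 0,"dz": 0,"wx": 0.058,"wy": 0,"wz": 0,"grip": 0},
    {"dx": 0,"dy": 0,"dz": 0,"wx": 0,"wy": -0.044,"wz": 0,"grip": 0},
  ],
)

```text
time_s: 8.05
position: [0.4262, -0.0471, 0.3804]
tcp_rot: [[-0.072, 0.002, -0.997], [0.997, 0.001, -0.072], [0.001, -1.0, -0.002]]
force: [0.2, 0.2, -4.7]
opening: 0.313
```

Run:
```python
from h import *
plan([.522,.2695,.30],tool(4,0))
```

```text
t 8.05 pos [ 0.4262 -0.0471  0.3804] F [ 0.2  0.2 -4.7] open 27.3
rot units [0.001 0.001 0.001] shift after rot, units(4cm) [ 7.73   2.01  -2.942] world mm [ 95.8 316.6 -80.4]
```

Call:
drive_tool(
  commands=[
    {"dx": 0.3,"dy": 0,"dz": -0.12,"wx": 0,"wy": 0,"wz": 0,"grip": 0},
    {"dx": 0.6,"dy": 0,"dz": -0.23,"wx": 0,"wy": 0,"wz": 0,"grip": 0},
    {"dx": 0.7,"dy": 0,"dz": -0.27,"wx": 0,"wy": 0,"wz": 0,"grip": 0},
    {"dx": 0.7,"dy": 0,"dz": -0.27,"wx": 0,"wy": 0,"wz": 0,"grip": 0},
    {"dx": 0.7,"dy": 0,"dz": -0.27,"wx": 0,"wy": 0,"wz": 0,"grip": 0},
    {"dx": 0.7,"dy": 0,"dz": -0.27,"wx": 0,"wy": 0,"wz": 0,"grip": 0},
    {"dx": 0.7,"dy": 0,"dz": -0.27,"wx": 0,"wy": 0,"wz": 0,"grip": 0},
    {"dx": 0.7,"dy": 0,"dz": -0.27,"wx": 0,"wy": 0,"wz": 0,"grip": 0},
  ],
)

```text
time_s: 9.05
position: [0.4889, 0.1638, 0.3814]
tcp_rot: [[-0.068, 0.002, -0.998], [0.998, 0.001, -0.068], [0.001, -1.0, -0.002]]
force: [-0.0, -0.2, -1.9]
opening: 0.311
```

Call:
drive_tool(
  commands=[
    {"dx": 0.7,"dy": 0.2,"dz": -0.27,"wx": 0,"wy": 0,"wz": 0,"grip": 0},
    {"dx": 0.7,"dy": 0.3,"dz": -0.27,"wx": 0,"wy": 0,"wz": 0,"grip": 0},
    {"dx": 0.6,"dy": 0.4,"dz": -0.23,"wx": 0,"wy": 0,"wz": 0,"grip": 0},
    {"dx": 0.4,"dy": 0.4,"dz": -0.13,"wx": 0,"wy": 0,"wz": 0,"grip": 0},
    {"dx": 0.2,"dy": 0.4,"dz": -0.07,"wx": 0,"wy": 0,"wz": 0,"grip": 0},
    {"dx": 0,"dy": 0.3,"dz": 0,"wx": 0,"wy": 0,"wz": 0,"grip": 0},
    {"dx": 0,"dy": 0,"dz": 0,"wx": 0,"wy": 0,"wz": 0,"grip": 0},
    {"dx": 0,"dy": 0,"dz": 0,"wx": 0,"wy": 0,"wz": 0,"grip": 0},
  ],
)

```text
time_s: 10.05
position: [0.5213, 0.2676, 0.3031]
tcp_rot: [[-0.068, 0.004, -0.998], [0.998, 0.0, -0.068], [-0.0, -1.0, -0.004]]
force: [0.7, -0.2, -3.3]
opening: 0.317
```

Run:
```python
from h import *
plan([.522,.2695,.165],tool(4,0))
snap("d")
d=np.load("d_side.npz"); q=cloud("side",d["d"]); im=d["im"].astype(int); p=bot.read_state()["position"]
m=(np.hypot(q[...,0]-p[0],q[...,1]-p[1])<.06)&(q[...,2]<p[2]-.03)&(q[...,2]>.10)
m&=(im.max(2)-im.min(2)<40)&(im.min(2)>90)
t=q[m]; print(len(t),t.min(0),t.max(0))
# per-height silhouettes: fit circle centre of radius 32.5
from scipy.optimize import least_squares
for z in np.arange(t[:,2].min()+.01,t[:,2].max(),.02):
    a=t[abs(t[:,2]-z)<.01]
    if len(a)>15:
        r=least_squares(lambda c:np.hypot(a[:,0]-c[0],a[:,1]-c[1])-.0325,p[:2],loss='soft_l1',f_scale=.002); print(z.round(3),len(a),(r.x-p[:2]).round(4)*1000)
s=cv2.imread("pics/d_side.png"); cv2.imwrite("pics/d.png",cv2.resize(s[20:260,120:400],(700,600),interpolation=2))
```

```text
t 10.05 pos [0.5213 0.2676 0.3031] F [ 0.7 -0.2 -3.3] open 27.6
rot units [ 0.003 -0.001 -0.   ] shift after rot, units(4cm) [ 0.045  3.451 -0.022] world mm [   0.7    1.9 -138.1]
808 [0.48722453 0.2308515  0.1442566 ] [0.55184661 0.29115003 0.27337076]
0.154 95 [-1.   1.2]
0.174 111 [-1.7  1.1]
0.194 107 [-1.3  0.6]
0.214 115 [-1.4  0.3]
0.234 124 [-1.6  0.1]
0.254 199 [-0.9  5.5]
```

View pics/d.png

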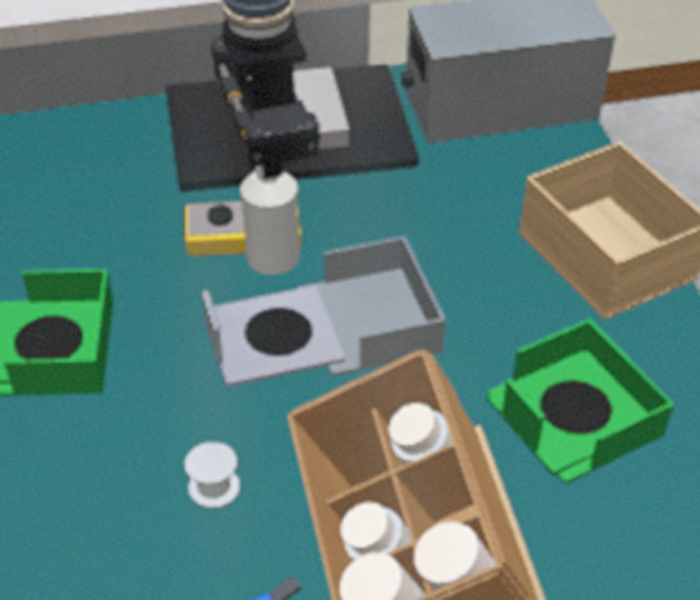

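The can hangs upright, within about 1°, over the pad, and its centre is within 2 mm of the pad's. I'll lower it, then make contact in small steps.

Call:
drive_tool(
  commands=[
    {"dx": 0.02,"dy": 0.4,"dz": -0.04,"wx": 0,"wy": 0,"wz": 0,"grip": 0},
    {"dx": 0,"dy": 0.5,"dz": 0,"wx": 0,"wy": 0,"wz": 0,"grip": 0},
    {"dx": 0,"dy": 0.5,"dz": 0,"wx": 0.003,"wy": 0,"wz": 0,"grip": 0},
    {"dx": 0,"dy": 0.5,"dz": 0,"wx": 0,"wy": 0,"wz": 0,"grip": 0},
    {"dx": 0,"dy": 0.5,"dz": 0,"wx": 0,"wy": 0,"wz": 0,"grip": 0},
    {"dx": 0,"dy": 0.4,"dz": 0,"wx": 0,"wy": 0,"wz": 0,"grip": 0},
    {"dx": 0,"dy": 0.2,"dz": 0,"wx": 0,"wy": 0,"wz": 0,"grip": 0},
    {"dx": 0,"dy": 0,"dz": 0,"wx": 0,"wy": 0,"wz": 0,"grip": 0},
  ],
)

```text
time_s: 11.15
position: [0.5223, 0.269, 0.1819]
tcp_rot: [[-0.069, -0.003, -0.998], [0.998, -0.001, -0.069], [-0.0, -1.0, 0.003]]
force: [-0.1, 0.5, -3.9]
opening: 0.314
```

Call:
drive_tool(
  commands=[
    {"dx": 0,"dy": 0.03,"dz": 0,"wx": 0,"wy": 0,"wz": 0,"grip": 0},
    {"dx": 0,"dy": 0.03,"dz": 0,"wx": 0,"wy": 0,"wz": 0,"grip": 0},
    {"dx": 0,"dy": 0,"dz": 0,"wx": 0,"wy": 0,"wz": 0,"grip": 0},
  ],
)

```text
time_s: 11.52
position: [0.5226, 0.2692, 0.1804]
tcp_rot: [[-0.069, -0.001, -0.998], [0.998, -0.0, -0.069], [-0.0, -1.0, 0.001]]
force: [-0.8, 0.4, -3.2]
opening: 0.314
```

Call:
drive_tool(
  commands=[
    {"dx": 0,"dy": 0.05,"dz": 0,"wx": 0,"wy": 0,"wz": 0,"grip": 0},
    {"dx": 0,"dy": 0.05,"dz": 0,"wx": 0,"wy": 0,"wz": 0,"grip": 0},
    {"dx": 0,"dy": 0,"dz": 0,"wx": 0,"wy": 0,"wz": 0,"grip": 0},
  ],
)

```text
time_s: 11.9
position: [0.5223, 0.2691, 0.1758]
tcp_rot: [[-0.069, -0.002, -0.998], [0.998, -0.001, -0.069], [-0.0, -1.0, 0.002]]
force: [-0.0, 0.1, -3.6]
opening: 0.313
```

Call:
drive_tool(
  commands=[
    {"dx": 0,"dy": 0.03,"dz": 0,"wx": 0,"wy": 0,"wz": 0,"grip": 0},
    {"dx": 0,"dy": 0.03,"dz": 0,"wx": 0,"wy": 0,"wz": 0,"grip": 0},
    {"dx": 0,"dy": 0,"dz": 0,"wx": 0,"wy": 0,"wz": 0,"grip": 0},
  ],
)

```text
time_s: 12.28
position: [0.5224, 0.2691, 0.1735]
tcp_rot: [[-0.069, -0.002, -0.998], [0.998, -0.0, -0.069], [-0.0, -1.0, 0.002]]
force: [0.0, -0.3, -3.7]
opening: 0.311
```

Call:
drive_tool(
  commands=[
    {"dx": 0,"dy": 0.03,"dz": 0,"wx": 0,"wy": 0,"wz": 0,"grip": 0},
    {"dx": 0,"dy": 0.02,"dz": 0,"wx": 0,"wy": 0,"wz": 0,"grip": 0},
    {"dx": 0,"dy": 0,"dz": 0,"wx": 0,"wy": 0,"wz": 0,"grip": 0},
  ],
)

```text
time_s: 12.65
position: [0.523, 0.2694, 0.1731]
tcp_rot: [[-0.069, 0.0, -0.998], [0.998, 0.0, -0.069], [0.0, -1.0, -0.0]]
force: [-1.6, -0.1, 4.8]
opening: 0.317
```

Contact: the vertical force rose from -3.7 to +4.8 N at the expected height. I'll release and retreat straight up.

Call:
drive_tool(
  commands=[
    {"dx": 0,"dy": -0.01,"dz": 0,"wx": 0,"wy": 0,"wz": 0,"grip": 0},
    {"dx": 0,"dy": 0,"dz": 0,"wx": 0,"wy": 0,"wz": 0,"grip": 30},
    {"dx": 0,"dy": 0,"dz": 0,"wx": 0,"wy": 0,"wz": 0,"grip": 34},
    {"dx": 0,"dy": 0,"dz": 0,"wx": 0,"wy": 0,"wz": 0,"grip": 45},
    {"dx": 0,"dy": 0,"dz": 0,"wx": 0,"wy": 0,"wz": 0,"grip": 56},
    {"dx": 0,"dy": 0,"dz": 0,"wx": 0,"wy": 0,"wz": 0,"grip": 56},
  ],
)

```text
time_s: 13.4
position: [0.5225, 0.269, 0.1719]
tcp_rot: [[-0.069, -0.002, -0.998], [0.998, -0.0, -0.069], [-0.0, -1.0, 0.002]]
force: [0.1, 0.8, -0.6]
opening: 0.609
```

Call:
drive_tool(
  commands=[
    {"dx": 0,"dy": -0.2,"dz": 0,"wx": 0,"wy": 0,"wz": 0,"grip": 56},
    {"dx": 0,"dy": -0.5,"dz": 0,"wx": 0,"wy": 0,"wz": 0,"grip": 56},
    {"dx": 0,"dy": -0.6,"dz": 0,"wx": 0,"wy": 0,"wz": 0,"grip": 56},
    {"dx": 0,"dy": -0.6,"dz": 0,"wx": 0,"wy": 0,"wz": 0,"grip": 56},
    {"dx": 0,"dy": 0,"dz": 0.6,"wx": 0,"wy": 0,"wz": 0,"grip": 56},
    {"dx": 0,"dy": 0,"dz": 0.7,"wx": 0,"wy": 0,"wz": 0,"grip": 30},
    {"dx": 0,"dy": 0,"dz": 0.7,"wx": 0,"wy": 0,"wz": 0,"grip": 0},
    {"dx": 0,"dy": 0,"dz": 0.7,"wx": 0,"wy": 0,"wz": 0,"grip": 0},
  ],
)

```text
time_s: 14.4
position: [0.4142, 0.2616, 0.2489]
tcp_rot: [[-0.069, -0.001, -0.998], [0.998, 0.0, -0.069], [0.0, -1.0, 0.001]]
force: [0.5, 0.5, 0.8]
opening: 0.389
```

Call:
drive_tool(
  commands=[
    {"dx": 0,"dy": 0,"dz": 0.6,"wx": 0,"wy": 0,"wz": 0,"grip": 0},
    {"dx": 0,"dy": 0,"dz": 0.4,"wx": 0,"wy": 0,"wz": 0,"grip": 0},
    {"dx": 0,"dy": 0,"dz": 0,"wx": 0,"wy": 0,"wz": 0,"grip": 0},
  ],
)

```text
time_s: 14.78
position: [0.3743, 0.2589, 0.2487]
tcp_rot: [[-0.07, -0.001, -0.998], [0.998, -0.0, -0.07], [-0.0, -1.0, 0.001]]
force: [0.9, -0.7, 0.1]
opening: 0.057
```

```bash
cat > can.py <<'E'
from h import *
from scipy.optimize import least_squares
def can(tag,p,zs=(.03,.05,.07,.09,.11)):
  for n in("side","top"):
    d=np.load(f"{tag}_{n}.npz"); q=cloud(n,d["d"]); im=d["im"].astype(int)
    m=(np.hypot(q[...,0]-p[0],q[...,1]-p[1])<.05)&(im.max(2)-im.min(2)<40)&(im.min(2)>80)
    t=q[m&(q[...,2]>.175)]; print(n,"cap top",len(t),np.median(t,0).round(4) if len(t) else "")
    for z in zs:
        a=q[m&(abs(q[...,2]-z)<.01)]
        if len(a)>25: print("",z,len(a),least_squares(lambda c:np.hypot(a[:,0]-c[0],a[:,1]-c[1])-.0325,p,loss='soft_l1',f_scale=.002).x.round(4))
E
python3 - <<'E'
from can import *
snap("e"); can("e",[.522,.269])
plan([.40,.261,.04],tool(4,0))
s=cv2.imread("pics/e_side.png")[60:220,160:330]; t=cv2.imread("pics/e_top.png")[100:260,110:280]
cv2.imwrite("pics/e.png",cv2.resize(np.hstack([s,t]),(800,376),interpolation=2))
E
```

```text
side cap top 62 [0.5201 0.265  0.1819]
 0.03 94 [0.52   0.2703]
 0.05 84 [0.5202 0.2701]
 0.07 92 [0.5205 0.2705]
 0.09 93 [0.5198 0.2705]
 0.11 104 [0.5204 0.2706]
top cap top 99 [0.5201 0.2677 0.1838]
 0.03 43 [0.521  0.2683]
 0.05 42 [0.5209 0.2687]
 0.07 41 [0.5208 0.2685]
 0.09 44 [0.5208 0.2684]
 0.11 61 [0.5208 0.2687]
t 14.875 pos [0.3761 0.2592 0.2487] F [0.2 0.2 0.3] open 2.0
rot units [ 0. -0.  0.] shift after rot, units(4cm) [ 3.000e-03  5.218e+00 -5.990e-01] world mm [  23.9    1.8 -208.7]
```

View pics/e.png

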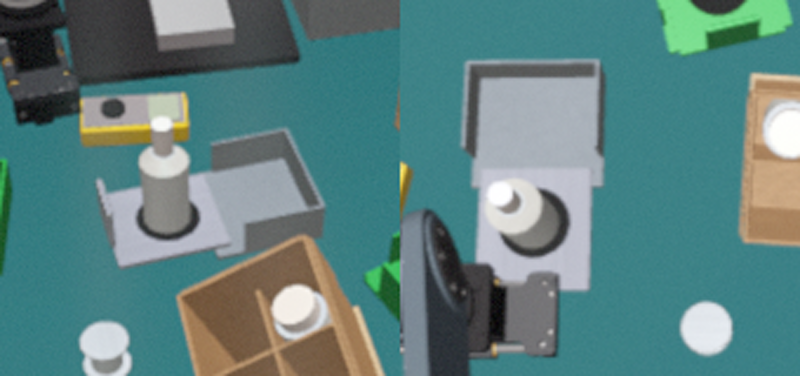

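The can stands upright at (0.5205, 0.269), about 1.5 mm from the pad centre. Now I'll lower the closed fingers in front of the tab and push.

Call:
drive_tool(
  commands=[
    {"dx": 0,"dy": 0.6,"dz": 0,"wx": 0,"wy": 0,"wz": 0,"grip": 0},
    {"dx": 0,"dy": 0.6,"dz": 0,"wx": 0,"wy": 0,"wz": 0,"grip": 0},
    {"dx": 0,"dy": 0.6,"dz": 0,"wx": 0,"wy": 0,"wz": 0,"grip": 0},
    {"dx": 0,"dy": 0.6,"dz": 0,"wx": 0,"wy": 0,"wz": 0,"grip": 0},
    {"dx": 0,"dy": 0.6,"dz": 0,"wx": 0,"wy": 0,"wz": 0,"grip": 0},
    {"dx": 0,"dy": 0.6,"dz": 0,"wx": 0,"wy": 0,"wz": 0,"grip": 0},
    {"dx": 0,"dy": 0.6,"dz": 0,"wx": 0,"wy": 0,"wz": 0,"grip": 0},
    {"dx": 0,"dy": 0.6,"dz": 0,"wx": 0,"wy": 0,"wz": 0,"grip": 0},
  ],
)

```text
time_s: 15.88
position: [0.3766, 0.2592, 0.0551]
tcp_rot: [[-0.068, 0.0, -0.998], [0.998, 0.0, -0.068], [0.0, -1.0, -0.0]]
force: [-0.5, -0.1, 0.2]
opening: 0.003
```

Call:
drive_tool(
  commands=[
    {"dx": 0,"dy": 0,"dz": -0.4,"wx": 0,"wy": 0,"wz": 0,"grip": 0},
    {"dx": 0,"dy": 0,"dz": -0.3,"wx": 0,"wy": 0,"wz": 0,"grip": 0},
    {"dx": 0,"dy": 0,"dz": -0.1,"wx": 0,"wy": 0,"wz": 0,"grip": 0},
    {"dx": 0,"dy": 0,"dz": -0.08,"wx": 0,"wy": 0,"wz": 0,"grip": 0},
    {"dx": 0,"dy": 0,"dz": -0.08,"wx": 0,"wy": 0,"wz": 0,"grip": 0},
    {"dx": 0,"dy": 0,"dz": -0.08,"wx": 0,"wy": 0,"wz": 0,"grip": 0},
    {"dx": 0,"dy": 0,"dz": -0.08,"wx": 0,"wy": 0,"wz": 0,"grip": 0},
    {"dx": 0,"dy": 0,"dz": -0.08,"wx": 0,"wy": 0,"wz": 0,"grip": 0},
  ],
)

```text
time_s: 16.88
position: [0.4223, 0.2621, 0.0562]
tcp_rot: [[-0.069, -0.002, -0.998], [0.998, -0.001, -0.069], [-0.0, -1.0, 0.002]]
force: [-1.5, 0.5, 1.7]
opening: 0.002
```

Call:
drive_tool(
  commands=[
    {"dx": 0,"dy": 0,"dz": -0.08,"wx": 0,"wy": 0,"wz": 0,"grip": 0},
    {"dx": 0,"dy": 0,"dz": -0.08,"wx": 0,"wy": 0,"wz": 0,"grip": 0},
    {"dx": 0,"dy": 0,"dz": -0.1,"wx": 0,"wy": 0,"wz": 0,"grip": 0},
    {"dx": 0,"dy": 0,"dz": -0.1,"wx": 0,"wy": 0,"wz": 0,"grip": 0},
    {"dx": 0,"dy": 0,"dz": -0.1,"wx": 0,"wy": 0,"wz": 0,"grip": 0},
    {"dx": 0,"dy": 0,"dz": -0.1,"wx": 0,"wy": 0,"wz": 0,"grip": 0},
    {"dx": 0,"dy": 0,"dz": -0.1,"wx": 0,"wy": 0,"wz": 0,"grip": 0},
    {"dx": 0,"dy": 0,"dz": -0.1,"wx": 0,"wy": 0,"wz": 0,"grip": 0},
  ],
)

```text
time_s: 17.88
position: [0.453, 0.2642, 0.0561]
tcp_rot: [[-0.069, -0.002, -0.998], [0.998, -0.001, -0.069], [-0.0, -1.0, 0.002]]
force: [-1.9, -0.2, -1.0]
opening: 0.009
```

Call:
drive_tool(
  commands=[
    {"dx": 0,"dy": 0,"dz": -0.1,"wx": 0,"wy": 0,"wz": 0,"grip": 0},
    {"dx": 0,"dy": 0,"dz": -0.1,"wx": 0,"wy": 0,"wz": 0,"grip": 0},
    {"dx": 0,"dy": 0,"dz": -0.1,"wx": 0,"wy": 0,"wz": 0,"grip": 0},
    {"dx": 0,"dy": 0,"dz": -0.1,"wx": 0,"wy": 0,"wz": 0,"grip": 0},
    {"dx": 0,"dy": 0,"dz": -0.1,"wx": 0,"wy": 0,"wz": 0,"grip": 0},
    {"dx": 0,"dy": 0,"dz": -0.1,"wx": 0,"wy": 0,"wz": 0,"grip": 0},
    {"dx": 0,"dy": 0,"dz": -0.1,"wx": 0,"wy": 0,"wz": 0,"grip": 0},
    {"dx": 0,"dy": 0,"dz": -0.1,"wx": 0,"wy": 0,"wz": 0,"grip": 0},
  ],
)

```text
time_s: 18.88
position: [0.4851, 0.2665, 0.0561]
tcp_rot: [[-0.069, -0.002, -0.998], [0.998, -0.0, -0.069], [-0.0, -1.0, 0.002]]
force: [-3.0, -1.7, -0.5]
opening: 0.008
```

Run:
```python
from can import *
p=bot.read_state(); print(p["position"],p["force"])
x=[p["position"][0]+.0985,.269+.07*(p["position"][0]+.0985-.522)]; print(x)
snap("f"); can("f",x,(.03,.05,.07,.09,.11))
q=cloud("top",np.load("f_top.npz")["d"]); w=q[(abs(q[...,2]-.055)<.012)&(abs(q[...,1]-.28)<.12)&(q[...,0]>.64)&(q[...,0]<.78)]; print("back wall x range",w[:,0].min(),np.percentile(w[:,0],[10,50,95]))
```

```text
[0.48507074 0.26645705 0.05613036] [-3.02377947 -1.65720977 -0.52402218]
[np.float64(0.5835707432909323), np.float64(0.2733099520303653)]
side cap top 58 [0.5826 0.2717 0.1824]
 0.03 87 [0.5832 0.2746]
 0.05 89 [0.5832 0.2747]
 0.07 89 [0.583  0.2745]
 0.09 95 [0.5833 0.2751]
 0.11 95 [0.5834 0.2746]
top cap top 55 [0.5888 0.2708 0.1839]
 0.05 27 [0.5846 0.273 ]
 0.07 32 [0.5843 0.2731]
 0.09 33 [0.5848 0.273 ]
 0.11 45 [0.5846 0.2732]
back wall x range 0.6402680810193953 [0.65809532 0.71241723 0.72213457]
```

Call:
drive_tool(
  commands=[
    {"dx": 0,"dy": 0,"dz": -0.1,"wx": 0,"wy": 0,"wz": 0,"grip": 0},
    {"dx": 0,"dy": 0,"dz": -0.1,"wx": 0,"wy": 0,"wz": 0,"grip": 0},
    {"dx": 0,"dy": 0,"dz": -0.1,"wx": 0,"wy": 0,"wz": 0,"grip": 0},
    {"dx": 0,"dy": 0,"dz": -0.1,"wx": 0,"wy": 0,"wz": 0,"grip": 0},
    {"dx": 0,"dy": 0,"dz": -0.1,"wx": 0,"wy": 0,"wz": 0,"grip": 0},
    {"dx": 0,"dy": 0,"dz": -0.1,"wx": 0,"wy": 0,"wz": 0,"grip": 0},
    {"dx": 0,"dy": 0,"dz": -0.1,"wx": 0,"wy": 0,"wz": 0,"grip": 0},
  ],
)

```text
time_s: 19.85
position: [0.513, 0.2685, 0.056]
tcp_rot: [[-0.069, -0.002, -0.998], [0.998, -0.0, -0.069], [-0.0, -1.0, 0.002]]
force: [-2.5, 0.5, 0.4]
opening: 0.005
```

Call:
drive_tool(
  commands=[
    {"dx": 0,"dy": 0,"dz": -0.08,"wx": 0,"wy": 0,"wz": 0,"grip": 0},
    {"dx": 0,"dy": 0,"dz": -0.08,"wx": 0,"wy": 0,"wz": 0,"grip": 0},
    {"dx": 0,"dy": 0,"dz": -0.05,"wx": 0,"wy": 0,"wz": 0,"grip": 0},
  ],
)

```text
time_s: 20.23
position: [0.5213, 0.269, 0.056]
tcp_rot: [[-0.069, -0.001, -0.998], [0.998, -0.0, -0.069], [-0.0, -1.0, 0.001]]
force: [-1.9, 1.0, 0.6]
opening: 0.005
```

Call:
drive_tool(
  commands=[
    {"dx": 0,"dy": 0,"dz": -0.06,"wx": 0,"wy": 0,"wz": 0,"grip": 0},
    {"dx": 0,"dy": 0,"dz": -0.06,"wx": 0,"wy": 0,"wz": 0,"grip": 0},
    {"dx": 0,"dy": 0,"dz": -0.06,"wx": 0,"wy": 0,"wz": 0,"grip": 0},
  ],
)

```text
time_s: 20.6
position: [0.5284, 0.2695, 0.056]
tcp_rot: [[-0.069, -0.002, -0.998], [0.998, -0.0, -0.069], [-0.0, -1.0, 0.002]]
force: [-1.4, 0.4, 0.6]
opening: 0.003
```

Call:
drive_tool(
  commands=[
    {"dx": 0,"dy": 0,"dz": -0.06,"wx": 0,"wy": 0,"wz": 0,"grip": 0},
    {"dx": 0,"dy": 0,"dz": -0.06,"wx": 0,"wy": 0,"wz": 0,"grip": 0},
  ],
)

```text
time_s: 20.85
position: [0.5332, 0.2698, 0.056]
tcp_rot: [[-0.069, -0.002, -0.998], [0.998, -0.0, -0.069], [-0.0, -1.0, 0.002]]
force: [-2.5, -0.7, 0.7]
opening: 0.003
```

Call:
drive_tool(
  commands=[
    {"dx": 0,"dy": 0,"dz": -0.05,"wx": 0,"wy": 0,"wz": 0,"grip": 0},
    {"dx": 0,"dy": 0,"dz": -0.05,"wx": 0,"wy": 0,"wz": 0,"grip": 0},
  ],
)

```text
time_s: 21.1
position: [0.5372, 0.27, 0.056]
tcp_rot: [[-0.069, -0.002, -0.998], [0.998, -0.0, -0.069], [-0.0, -1.0, 0.002]]
force: [-2.3, -0.3, 0.1]
opening: 0.008
```

Call:
drive_tool(
  commands=[
    {"dx": 0,"dy": 0,"dz": -0.05,"wx": 0,"wy": 0,"wz": 0,"grip": 0},
    {"dx": 0,"dy": 0,"dz": -0.05,"wx": 0,"wy": 0,"wz": 0,"grip": 0},
  ],
)

```text
time_s: 21.35
position: [0.5411, 0.2704, 0.056]
tcp_rot: [[-0.069, -0.002, -0.998], [0.998, -0.0, -0.069], [-0.0, -1.0, 0.002]]
force: [-2.3, 0.8, 1.4]
opening: 0.003
```

Call:
drive_tool(
  commands=[
    {"dx": 0,"dy": 0,"dz": -0.05,"wx": 0,"wy": 0,"wz": 0,"grip": 0},
    {"dx": 0,"dy": 0,"dz": -0.05,"wx": 0,"wy": 0,"wz": 0,"grip": 0},
  ],
)

```text
time_s: 21.6
position: [0.5452, 0.2706, 0.056]
tcp_rot: [[-0.069, -0.002, -0.998], [0.998, -0.0, -0.069], [-0.0, -1.0, 0.002]]
force: [-2.6, 0.1, 2.2]
opening: 0.006
```

Run:
```python
from can import *
p=bot.read_state()["position"]; print(p,bot.read_state()["force"])
snap("g"); can("g",[p[0]+.098,.277],(.05,.09))
s=cv2.imread("pics/g_side.png")[60:220,160:330]; t=cv2.imread("pics/g_top.png")[100:260,110:280]
cv2.imwrite("pics/g.png",cv2.resize(np.hstack([s,t]),(800,376),interpolation=2))
```

```text
[0.54516705 0.27063258 0.05600251] [-2.57155204  0.06408028  2.19836403]
side cap top 58 [0.6415 0.2731 0.1823]
 0.05 87 [0.6433 0.2791]
 0.09 92 [0.6435 0.279 ]
top cap top 10 [0.6529 0.2685 0.1832]
 0.09 37 [0.6436 0.2771]
```

View pics/g.png

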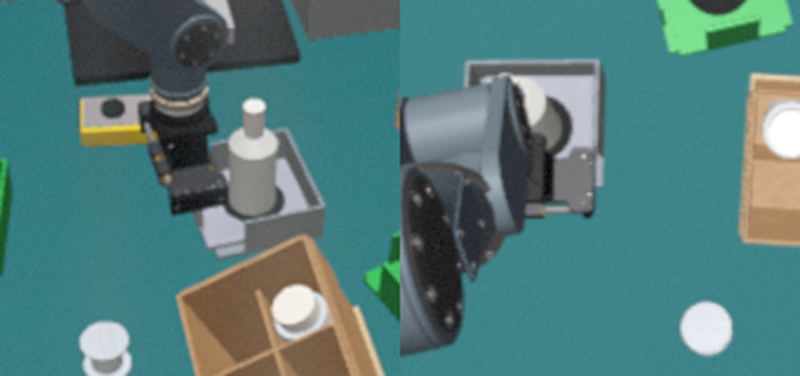

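The tray is almost home, with the can upright on the pad at (250,190) in the left crop. I'll continue gently to the stop.

Call:
drive_tool(
  commands=[
    {"dx": 0,"dy": 0,"dz": -0.04,"wx": 0,"wy": 0,"wz": 0,"grip": 0},
    {"dx": 0,"dy": 0,"dz": -0.04,"wx": 0,"wy": 0,"wz": 0,"grip": 0},
  ],
)

```text
time_s: 21.95
position: [0.5451, 0.2706, 0.056]
tcp_rot: [[-0.069, -0.009, -0.998], [0.998, -0.002, -0.069], [-0.001, -1.0, 0.009]]
force: [-10.5, 0.3, 7.8]
opening: 0.003
```

Call:
drive_tool(
  commands=[
    {"dx": 0,"dy": 0,"dz": -0.04,"wx": 0,"wy": 0,"wz": 0,"grip": 0},
    {"dx": 0,"dy": 0,"dz": 0,"wx": 0,"wy": 0,"wz": 0,"grip": 0},
  ],
)

```text
time_s: 22.2
position: [0.545, 0.2706, 0.056]
tcp_rot: [[-0.069, -0.012, -0.998], [0.998, -0.002, -0.069], [-0.001, -1.0, 0.012]]
force: [-11.2, -0.1, 9.0]
opening: 0.005
```

Call:
drive_tool(
  commands=[
    {"dx": 0,"dy": 0,"dz": -0.04,"wx": 0,"wy": 0,"wz": 0,"grip": 0},
    {"dx": 0,"dy": 0,"dz": 0,"wx": 0,"wy": 0,"wz": 0,"grip": 0},
  ],
)

```text
time_s: 22.45
position: [0.545, 0.2705, 0.056]
tcp_rot: [[-0.069, -0.015, -0.997], [0.998, -0.003, -0.069], [-0.002, -1.0, 0.015]]
force: [-13.5, 0.8, 10.4]
opening: 0.005
```

The tool has stopped and the force is rising, so this should be the stop. I'll back off, rise and verify.

Call:
drive_tool(
  commands=[
    {"dx": 0,"dy": 0,"dz": 0.15,"wx": 0,"wy": 0,"wz": 0,"grip": 0},
    {"dx": 0,"dy": 0,"dz": 0.3,"wx": 0,"wy": 0,"wz": 0,"grip": 0},
    {"dx": 0,"dy": 0,"dz": 0.6,"wx": 0,"wy": 0,"wz": 0,"grip": 0},
    {"dx": 0,"dy": 0,"dz": 0.7,"wx": 0,"wy": 0,"wz": 0,"grip": 0},
    {"dx": 0,"dy": -0.6,"dz": 0.7,"wx": 0,"wy": 0,"wz": 0,"grip": 0},
    {"dx": 0,"dy": -0.8,"dz": 0.7,"wx": 0,"wy": 0,"wz": 0,"grip": 0},
    {"dx": 0,"dy": -0.8,"dz": 0.5,"wx": 0,"wy": 0,"wz": 0,"grip": 0},
    {"dx": 0,"dy": -0.8,"dz": 0.2,"wx": 0,"wy": 0,"wz": 0,"grip": 0},
  ],
)

```text
time_s: 23.45
position: [0.397, 0.2603, 0.1772]
tcp_rot: [[-0.069, -0.001, -0.998], [0.998, -0.0, -0.069], [-0.0, -1.0, 0.001]]
force: [0.6, -0.1, -0.1]
opening: 0.004
```

Run:
```python
from can import *
p=bot.read_state(); print(p["time_s"],p["position"],p["force"])
snap("i"); can("i",[.6435,.277],(.05,.09))
for n in("side","top"):
    q=cloud(n,np.load(f"i_{n}.npz")["d"]); t=q[(q[...,2]>.06)&(q[...,2]<.09)&(abs(q[...,1]-.27)<.06)&(q[...,0]<.59)&(q[...,0]>.5)]; print(n,"tab",len(t),np.median(t,0))
    A,B=(np.load(f"{k}_{n}.npz")["im"].astype(int) for k in "ai")
    print(n,"changed px blobs",[s.tolist() for s in cv2.connectedComponentsWithStats((abs(A-B).max(2)>60).astype(np.uint8))[2][1:] if s[4]>25])
s=cv2.imread("pics/i_side.png")[60:310,120:400]; t=cv2.imread("pics/i_top.png")[70:320,100:380]
cv2.imwrite("pics/i.png",cv2.resize(np.hstack([s,t]),(800,357),interpolation=2))
```

```text
23.45 [0.39695804 0.26029915 0.17721705] [ 0.64766822 -0.05663562 -0.05535184]
side cap top 59 [0.6415 0.275  0.182 ]
 0.05 85 [0.6435 0.2786]
 0.09 98 [0.6434 0.2784]
top cap top 93 [0.6422 0.2762 0.1832]
 0.05 46 [0.6442 0.2771]
 0.09 59 [0.6441 0.2768]
side tab 69 [0.55762254 0.26226291 0.07800824]
side changed px blobs [[0, 0, 48, 54, 2018], [43, 0, 7, 23, 67], [96, 0, 27, 10, 106], [130, 0, 57, 37, 1032], [108, 3, 18, 5, 31], [101, 11, 37, 53, 500], [125, 10, 14, 16, 62], [167, 70, 28, 11, 90], [0, 78, 31, 45, 900], [168, 79, 37, 52, 895], [257, 102, 21, 26, 331], [0, 132, 29, 23, 478], [201, 135, 47, 39, 1191], [255, 140, 26, 14, 113], [41, 172, 13, 11, 35], [62, 180, 21, 31, 434], [244, 187, 32, 28, 507], [14, 214, 40, 14, 162]]
top tab 106 [0.5575775  0.26612262 0.07747726]
top changed px blobs [[149, 131, 36, 23, 189], [154, 142, 29, 27, 319], [264, 173, 23, 24, 410], [72, 177, 120, 207, 7441], [70, 193, 62, 62, 1650], [84, 200, 11, 9, 65], [59, 224, 15, 58, 289], [71, 253, 11, 10, 57], [3, 279, 26, 43, 285], [27, 297, 12, 19, 87], [0, 347, 64, 37, 1684], [65, 351, 5, 33, 97], [270, 375, 12, 9, 53]]
```

View pics/i.png

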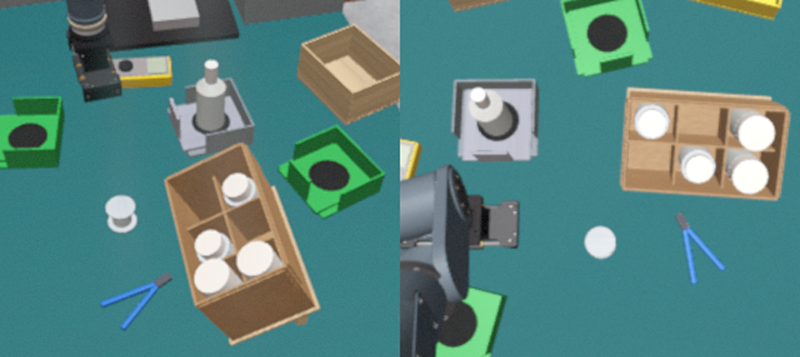

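The last view shows the tray flush in the bay, the can upright on the pad at (212,100) left and (490,115) right, its cell empty, and everything else in place.

```bash
python3 -c "
from rig import workorder; print(workorder.hand_in())"
```

```text
the job is handed in; nothing more can be done
None
```

The job is done and handed in at 23.5 s, well under the 61 s limit. The narrow-cap can stands upright on the grey tray's pad, and the tray is pushed home.

- **Lift and placing:** I gripped the cap across the carton's y and lifted the can out along the carton's axis. I turned it upright, set it down at a light contact (about 8 N) and let go. It stood about 1.5 mm from the measured pad centre.
- **Push:** The tray moved about 122 mm with the closed fingers on its tab. It then stopped moving, and the push force rose from about 2.5 N to about 13 N, which I took as the stop.
- **Last checks:** After backing off, the can was upright at about (0.644, 0.278), with its body centre agreeing at both heights measured. The tray filled the bay. Comparing the first and last pictures showed changes only at the arm, the tray and can, and the emptied cell. The gripper touched nothing.
- **Disagreements:** None of the checks failed. The two cameras differed by 1–2 mm on the can's position, which is within the calibration.

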